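# Walk the die block round to the fence

### The job

Walk the heavy aluminium block round on the bench by pushing it with the fingertips (pushing alternate corners turns it on its spot) until its notched face looks at the steel fence, then push it up so that this whole face lies flat against the fence. Only push it: never lift or tip it, do not let it run into the fence while it is still well askew, and leave the other things on the bench where they are.

Things in the scene. Friction and masses are not known exactly. Their poses are not given: they have to be found in the camera images.
- block: Loose plain aluminium block, about 0.9 kg: 90 mm along its x, 110 mm along its y, 36 mm high. Origin: centre of its underside, z up. Its +x face (a 110 mm side) is the notched face: a square notch, 24 mm wide, 18 mm deep, in its middle, full height. The other sides are plain; two dark holes on top. Starts clear of the fence, turned 50 to 145 degrees from it. Sliding takes about 3 to 12 N.
- notched_face (a point): Centre of the block's notched face, in the plane of the face (in the mouth of the notch), 45 mm from the block's origin along its +x, 18 mm above the bench; axes as the block's.
- fence: Dark steel angle fixed to the bench beyond the block, seen from the robot. Upright working face 360 mm long, 36 mm high, looking towards the robot. Origin at the foot of the middle of that face; x points away through the fence (the face looks to -x), y along it (ends at -180 and +180 mm), z up. Its foot extends 46 mm behind. With the block home, the block's x points as the fence's x.
- fence_face (a point): Middle of the fence's working face, 18 mm above the bench; axes as the fence's.
- glue: Bystander: white glue bottle with an orange cap, 44 mm across, 120 mm high, standing off the right end of the fence (robot's view). Origin at the centre of its underside.
- tin: Bystander: small tin, 60 mm across, 60 mm high, standing behind the fence. Origin at the centre of its underside.
- wrench: Bystander: steel wrench, 170 mm long, lying off the left end of the fence. Origin under its middle; it lies along its x.
Not all that is in view belongs to the job. Leave any pink, red or turquoise look-alike of the block alone.

How it is judged:
At the end, for the whole second after the job is handed in: The block lies flat on the bench at rest, its notched face within 4 mm of the fence's working face and square to it within 0.05 rad, no part of the face overhanging the fence's ends by more than 5 mm (x of notched_face in the frame of fence between -0.004 and 0.004 m and angle between the x axis of block and the x axis of fence, either way round below 0.05 rad and y of notched_face in the frame of fence between -0.13 and 0.13 m and angle between block's own z axis and vertical below 0.05 rad and height (world z) of block below 0.005 m and linear speed of block below 0.01 m/s); the robot touches nothing.
It fails at once if the block is lifted off the bench (height (world z) of block above 0.008 m).
It fails at once if the block is tipped (angle between block's own z axis and vertical above 0.12 rad).
It fails at once if the block runs into the fence while more than 0.35 rad askew (contact force between block and fence above 1 N and angle between the x axis of block and the x axis of fence, either way round above 0.35 rad).
It fails at once if the glue bottle, tin or wrench is disturbed (moved over 25 mm) (distance of any of glue, tin, wrench from where it was at the start of the episode above 0.025 m).
It also fails if it takes over 72 s, if anything falls off the work surface, if the arm or the gripper's body presses on something with over 40 N, if the wrist force passes 120 N, or if a joint passes its speed limit or range.

### The arm

A 6-joint arm with a two-finger parallel gripper is mounted at the origin on the work surface. World frame = base frame: x ahead of the robot, y to its left, z up, the work surface at z = 0. Lengths are in m, angles in rad, forces in N, time in s.
With the tool pointing down it reaches from about 0.25 to 0.725 m from the base axis. Payload 4 kg.
Tool frame: the origin (TCP) lies midway between the tips of the shut fingers; the grasp point (between the pads) lies 19 mm behind it; x points along the fingers, y is the direction in which the jaws open and shut, and the axes are right-handed (so a half turn about x gives the same grasp; the last joint's range is limited). The gripper opens to 85 mm and grips with 20 to 120 N. Pads are 22 mm wide; open, the fingers measure 114 mm over their backs; the gripper's body (76 mm by 85 mm) begins 54 mm behind the grasp point. The pads swing forward as they close: fully open they stand 13 mm farther back than shut.
Start: joints at [1.212, 0.241, 0.005, 1.335, 0, 1.571], TCP at [0.176, 0.468, 0.231] pointing down, gripper open.
Joint ranges: [-2.72, 2.72], [-1.05, 1.87], [-1.09, 1.28], [-1.99, 2.15], [-1.42, 1.44], [-3.14, 3.14]. Speed limits (rad/s): [2.79, 2.79, 3.14, 3.14, 3.14, 3.14].

### API

Orientations are given as a unit quaternion [x, y, z, w].
In Python, from workcell import * gives the robot as it stands.
- The arm moves only by the tool play_rows, never from a script. Its argument "plan" is a list of rows, each a list of 7 numbers: the shift along the tool's x, y, z in mm, then the turn, a rotation vector about the tool's x, y, z in rad, then the closure, from -1 (fully open) to 1 (shut). In form: [[x, y, z, rx, ry, rz, grip], ...]. A call has 1 to 20 rows; each row shifts and turns the commanded pose from where the row before left it, along the tool's axes as they then stand; what a row does not reach is not made up. A row lasts 1/12 s, in which the tool goes at most 41.7 mm and 7.16 degrees, less where a joint would pass 70% of its speed; a pose out of reach is approached as far as the arm can. A call with a gripper value outside its range is refused whole. The fingers move at their own pace and stop on an object; the grip force is fixed at half the most. Time passes only in rows, so rows that do not move let the fingers close. It gives the time, the measured TCP pose, the force and the opening at its end, in the units of the state.
- get_obs(): the state, without advancing time (a new reading comes with each control period).
- camera(name): name is "side" or "top"; returns a dict with "frame" (480x640x3 uint8, red, green, blue), "depth" (480x640 float32, m along the optical axis (not along the pixel's ray), 0 where there is no reading), "fx", "fy", "cx", "cy" (pixels), "camera_from_world" (4x4, takes a point from world to camera coordinates). Camera axes: x right, y up, looking along -z (the intrinsics and any distortion apply to the point x, -y, -z); pixel columns grow to the right and rows downward; lengths in m; the calibration is good to about 2 mm. A picture is of the moment at which its call begins.
- job_done(): hands the job in, once; it reports no verdict.
Trained networks look in a picture, given as the dict that the camera call returned (one of the last four; its "shot" number tells which), for a name from the list of things; names that differ only in an ending like _2 or _b are one class to them, and where a whole thing is asked for, a point or a joint stands for the part that bears it (a point fixed in the world has none). Each returns a list of dicts, best first, with "confidence" (0 to 1); they miss things now and then, are a little off and sometimes report something else, mostly with a low value. They report only what shows in the picture. A call takes as long as a camera call. They do not tell look-alikes from the thing itself.
- search_frame(thing, picture): "centre" ([x, y, z] in m, in world coordinates, good to about 4 mm: the middle of the surface that is visible of it).
- pinpoint(thing, picture): "centre" ([x, y, z] in m, in world coordinates, good to about 4 mm: a listed point, or the origin of a listed thing).
The state is a dict: "clock": time; "joint_pos": joint angles; "joint_vel": joint speeds; "tau": joint torques, N m; "eef_pos": TCP position; "tool_rot": TCP orientation; "ft_force": force on the tool from outside, world axes, zero at the start; "ft_torque": the same for the moment, N m; "grip_width": finger opening in m.
Only numpy, scipy, OpenCV 4.12 (cv2) and the standard library are available. Lean on these libraries where they do the work, as an engineer would, in place of code of your own. Each camera call takes 0.05 s, during which the arm holds its last target. There are 200 camera calls.

## Working session

There is one attempt and no reset: what is moved stays moved. The work goes in short steps, Python scripts to look and compute and a tool call to move; the robot and the scene stay as the last step left them, time stands still between calls to the robot, and variables do not carry over. Pictures are saved under pics/ and viewed, about 8 in all and at most 12, crops included, and the job is handed in when it is done.

Besides the shell and the picture viewer there is one more tool, called after ">>>" by a JSON object that holds its "name" and its "arguments". play_rows: Moves the arm, as the interface text tells. Its arguments: {"type":"object","properties":{"plan":{"type":"array","items":{"type":"array","items":{"type":"number"}}}},"required":["plan"]}

```bash
mkdir -p pics; ls; cat > h.py <<'E'
from workcell import *
import numpy as np, cv2
def w2p(c,p):
    q=c["camera_from_world"]@np.append(p,1); return c["cx"]+c["fx"]*q[0]/-q[2], c["cy"]+c["fy"]*(-q[1])/-q[2]
def cloud(c):
    d=c["depth"]; v,u=np.indices(d.shape)
    P=np.stack([(u-c["cx"])/c["fx"]*d,-(v-c["cy"])/c["fy"]*d,-d,np.ones_like(d)],-1)
    return (P@np.linalg.inv(c["camera_from_world"]).T)[...,:3]
E
python3 - <<'E'
from h import *
c=camera("top"); s=camera("side")
print(c.keys())
cv2.imwrite("pics/top0.png",c["frame"][...,::-1]); cv2.imwrite("pics/side0.png",s["frame"][...,::-1])
for n in ["block","notched_face","fence","fence_face","glue","tin","wrench"]:
    for r in pinpoint(n,c)[:3]: print(n,r,np.round(w2p(c,r["centre"])))
o=get_obs();print(o)
E
```

```text
pics
dict_keys(['frame', 'depth', 'fx', 'fy', 'cx', 'cy', 'camera_from_world', 'shot'])
block {'centre': [0.2683, -0.2261, -0.0021], 'confidence': 0.97} [461. 379.]
block {'centre': [0.5025, 0.0804, -0.002], 'confidence': 0.83} [296. 247.]
block {'centre': [0.4007, 0.2445, -0.0009], 'confidence': 0.68} [206. 299.]
notched_face {'centre': [0.4714, 0.1137, 0.0213], 'confidence': 0.92} [277. 261.]
notched_face {'centre': [0.4076, -0.0993, 0.0204], 'confidence': 0.79} [393. 299.]
notched_face {'centre': [0.3526, 0.2454, 0.0205], 'confidence': 0.57} [202. 325.]
fence {'centre': [0.6642, 0.0567, 0.0001], 'confidence': 0.92} [311. 164.]
fence_face {'centre': [0.6594, 0.0575, 0.0192], 'confidence': 0.81} [310. 163.]
glue {'centre': [0.6983, -0.2217, 0.0009], 'confidence': 0.71} [456. 150.]
tin {'centre': [0.7688, 0.0307, 0.0018], 'confidence': 0.79} [326. 112.]
{'clock': 0.45, 'joint_pos': array([ 1.21198775e+00,  2.40671781e-01,  4.87408060e-03,  1.33520921e+00,
       -5.94580608e-06,  1.57079181e+00]), 'joint_vel': array([-1.70562573e-04, -2.35766101e-03,  1.67118014e-03,  3.59730438e-06,
        6.31218153e-04,  2.75565486e-04]), 'tau': array([-3.86341668e-06, -3.71809673e+01,  2.52396208e+01,  3.90758956e-03,
       -4.42455587e-05,  8.95538257e-07]), 'eef_pos': array([0.17555781, 0.46809506, 0.23122242]), 'tool_rot': array([ 0.12610337,  0.69576933, -0.12625064,  0.6957469 ]), 'ft_force': array([-0.35847937,  0.6480341 ,  0.20523809]), 'ft_torque': array([-0.01930551, -0.00125689, -0.00546672]), 'grip_width': 0.08546557814332541}
```

View pics/top0.png

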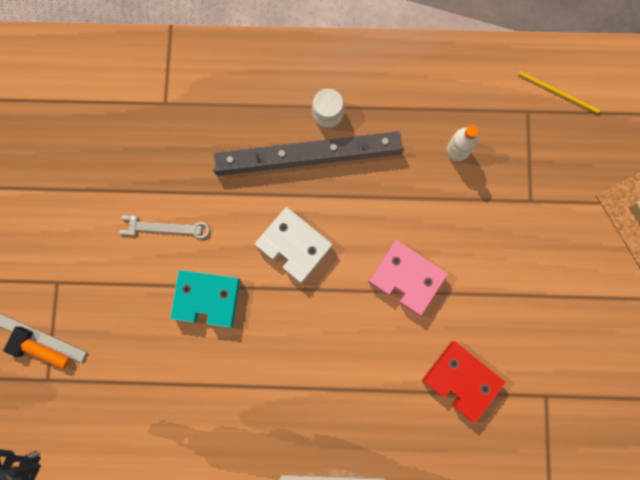

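The pale block at about (294,245) is the right one: it is bare aluminium-grey, while the others at (206,299), (408,277) and (464,381) are turquoise, pink and red. Its notch faces down-left. I'll confirm that in a crop and measure it.

```bash
cat >> h.py <<'E'
from scipy.spatial.transform import Rotation as R
def rect(P,mask):
    pts=P[mask][:,:2]; r=cv2.minAreaRect((pts*1000).astype(np.float32)); return r,pts
def block(c,near):
    P=cloud(c); f=c["frame"].astype(int); sat=f.max(-1)-f.min(-1)
    m=(abs(P[...,2]-.036)<.006)&(np.hypot(P[...,0]-near[0],P[...,1]-near[1])<.1)&(sat<60)&(f.min(-1)>110)
    n,l,st,ce=cv2.connectedComponentsWithStats(m.astype(np.uint8)); k=1+np.argmax(st[1:,4]); m=l==k
    (cx,cy),(w,h),a=cv2.minAreaRect((P[m][:,:2]*1000).astype(np.float32))
    if w>h: a+=90; w,h=h,w      # a: direction of the short side = block x (mod 180)
    pts=P[m][:,:2]*1000; d=np.array([np.cos(np.radians(a)),np.sin(np.radians(a))])
    e=np.array([-d[1],d[0]]); q=pts-[cx,cy]; u,v=q@d,q@e
    npos=((abs(v)<9)&(u>30)).sum(); nneg=((abs(v)<9)&(u<-30)).sum()
    if npos>nneg: a+=180
    return np.array([cx,cy]),(a+180)%360-180,(w,h),m.sum(),(npos,nneg)
def fence(c,near=(.664,.057)):
    P=cloud(c); f=c["frame"].astype(int)
    m=(P[...,2]>.025)&(P[...,2]<.045)&(np.hypot(P[...,0]-near[0],P[...,1]-near[1])<.22)&(f.max(-1)<110)&(P[...,0]>.59)
    n,l,st,ce=cv2.connectedComponentsWithStats(m.astype(np.uint8)); m=l==1+np.argmax(st[1:,4])
    return P[m],cv2.minAreaRect((P[m][:,:2]*1000).astype(np.float32))
E
python3 - <<'E'
from h import *
c=camera("top")
print(block(c,(.5025,.0804)))
p,r=fence(c); print(r,p[:,2].mean(),cv2.boxPoints(r))
P=cloud(c)
for (u,v) in [(260,170),(260,160),(260,150),(330,155),(330,148),(330,140),(295,235),(328,160),(380,145),(380,135)]: print(u,v,np.round(P[v,u],3),c["frame"][v,u])
a=c["frame"][100:310,190:430]; cv2.imwrite("pics/crop1.png",cv2.resize(a,None,fx=3,fy=2.8)[...,::-1])
o=get_obs(); print(R.from_quat(o["tool_rot"]).as_matrix().round(3))
for n in ["fence_face","fence"]: print(pinpoint(n,c))
E
```

```text
(array([502.83828735,  83.80686951]), 142.10383987426758, (90.09191131591797, 110.82891845703125), np.int64(2722), (np.int64(0), np.int64(79)))
((677.9181518554688, 63.143028259277344), (36.39693832397461, 355.8136901855469), 8.32663345336914) 0.033259562782697816 [[ 634.1477    236.53903 ]
 [ 685.6753   -115.52385 ]
 [ 721.6886   -110.252975]
 [ 670.161     241.8099  ]]
260 170 [0.648 0.154 0.003] [76 60 50]
260 160 [0.667 0.154 0.007] [76 67 64]
260 150 [0.689 0.156 0.002] [101  93  88]
330 155 [0.672 0.021 0.035] [102  91  88]
330 148 [0.695 0.021 0.005] [139 129 118]
330 140 [0.711 0.021 0.006] [83 72 64]
295 235 [0.518 0.081 0.038] [229 221 206]
328 160 [0.666 0.024 0.023] [70 58 51]
380 145 [ 0.704 -0.075  0.003] [102  91  85]
380 135 [ 0.724 -0.075  0.004] [104  93  87]
[[-0.     0.351  0.936]
 [-0.     0.936 -0.351]
 [-1.    -0.     0.   ]]
[]
[{'centre': [0.6632, 0.055, 0.0016], 'confidence': 0.89}]
```

View pics/crop1.png

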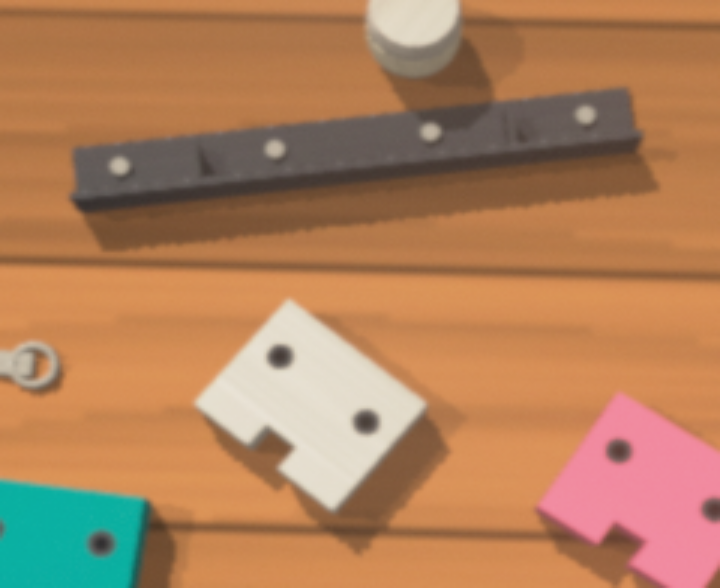

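```bash
cat >> h.py <<'E'
def fencefit(c):
    P=cloud(c); f=c["frame"].astype(int)
    m=(P[...,2]>.012)&(P[...,2]<.042)&(P[...,0]>.60)&(P[...,0]<.74)&(P[...,1]<.27)&(P[...,1]>-.16)&(f.max(-1)<125)
    p=P[m]*1000; out=[]
    for y in np.arange(-100,225,10):
        s=p[(abs(p[:,1]-y)<5)]
        if len(s)>2: out.append((y,np.percentile(s[:,0],10)))
    out=np.array(out); k=np.polyfit(out[:,0],out[:,1],1)
    r=out[:,1]-np.polyval(k,out[:,0]); g=abs(r)<4; k=np.polyfit(out[g,0],out[g,1],1)
    return k,np.degrees(-np.arctan(k[0])),out,p[:,1].min(),p[:,1].max(),g.sum()
E
python3 - <<'E'
from h import *
c=camera("top"); k,a,out,lo,hi,n=fencefit(c); print(k,a,lo,hi,n,len(out)); print((out[:,1]-np.polyval(k,out[:,0])).round(1))
print("mid",np.polyval(k,(lo+hi)/2),(lo+hi)/2)
for n in ["fence_face","wrench","glue"]: print(pinpoint(n,c)[:1])
E
```

```text
[-1.46753189e-01  6.69629715e+02] 8.34874451246464 -116.17101055766376 236.91714929021475 33 33
[ 0.2  0.  -0.   0.  -0.3  0.2  0.1 -0.3  0.2 -0.   0.1  0.3 -0.2  0.1
  0.2  0.1 -0.5 -0.2 -0.4 -0.   0.1 -0.1  0.2 -0.3  0.1 -0.4  0.6  0.2
 -0.1 -0.5 -0.1  0.3  0.4]
mid 660.7697740927615 60.373069366275494
[{'centre': [0.6629, 0.0587, 0.0167], 'confidence': 0.91}]
[{'centre': [0.531, 0.3331, -0.0015], 'confidence': 0.89}]
[{'centre': [0.6978, -0.2232, 0.0032], 'confidence': 0.65}]
```

```bash
cat >> h.py <<'E'
def plan(c_mm,psi,face,s,gap=28,half=None,flip=None):
    """face: '+x','-x','+y','-y'; s offset along t (n turned +90). Prints tool yaw options and tool-frame shift to start point"""
    off={'+x':0,'+y':90,'-x':180,'-y':-90}[face]; h=45 if face[1]=='x' else 55
    a=np.radians(psi+off); n=np.array([np.cos(a),np.sin(a)]); t=np.array([-n[1],n[0]])
    st=np.array(c_mm)+(h+gap)*n+s*t
    o=get_obs(); M=R.from_quat(o["tool_rot"]).as_matrix(); p=o["eef_pos"]*1000
    zy=np.degrees(np.arctan2(M[1,2],M[0,2]))
    for yaw in [(psi+off+180)%360-180,(psi+off)%360-180]:
        turn=(zy-yaw+180)%360-180
        y=np.radians(yaw); z=np.array([np.cos(y),np.sin(y)]); yy=np.array([-z[1],z[0]])
        d=st-p[:2]
        print(face,s,"start",st.round(),"zyaw",round(zy),"->",round(yaw,1),"turn rx",round(np.radians(turn),3),"shift after turn y",(d@yy).round(1),"z",(d@z).round(1),"height",p[2].round(1),"j6 deg",np.degrees(o["joint_pos"][5]).round())
E
python3 - <<'E'
from h import *
plan((503,84),142,'+y',-32)
E
```

```text
+y -32 start [427.  38.] zyaw -21 -> -128 turn rx 1.875 shift after turn y 462.5 z 184.1 height 231.3 j6 deg 90.0
+y -32 start [427.  38.] zyaw -21 -> 52 turn rx -1.266 shift after turn y -462.5 z -184.1 height 231.3 j6 deg 90.0
```

>>> {"name": "play_rows", "arguments": {"plan": [[5,0,0,0.12,0,0,1],[5,0,0,0.12,0,0,1],[5,0,0,0.12,0,0,1],[5,0,0,0.12,0,0,1],[10,0,0,0.12,0,0,1],[10,0,0,0.12,0,0,1],[10,0,0,0.12,0,0,1],[10,0,0,0.12,0,0,1],[10,0,0,0.12,0,0,1],[10,0,0,0.12,0,0,1],[10,0,0,0.12,0,0,1],[10,0,0,0.12,0,0,1],[10,0,0,0.12,0,0,1],[10,0,0,0.12,0,0,1],[10,0,0,0.12,0,0,1],[0,0,0,0.07,0,0,1]]}}

```text
clock: 2.13
eef_pos: [0.2442, 0.4302, 0.0995]
tool_rot: [-0.603, -0.361, 0.631, -0.327]
ft_force: [-0.6, -0.3, -0.4]
grip_width: -0.0004
```

```bash
python3 - <<'E'
from h import *
o=get_obs(); print(R.from_quat(o["tool_rot"]).as_matrix().round(3), np.degrees(o["joint_pos"]).round(1))
E
```

```text
[[-0.058  0.849 -0.525]
 [ 0.023 -0.525 -0.851]
 [-0.998 -0.061  0.01 ]] [ 58.3  19.3 -13.   58.3   3.5 179.9]
```

>>> {"name": "play_rows", "arguments": {"plan": [[-1,24,16,0,0,0,1],[-1,24,16,0,0,0,1],[-1,24,16,0,0,0,1],[-1,24,16,0,0,0,1],[-1,24,16,0,0,0,1],[-1,24,16,0,0,0,1],[-1,24,16,0,0,0,1],[-1,24,16,0,0,0,1],[-1,24,16,0,0,0,1],[-1,24,16,0,0,0,1],[-1,24,16,0,0,0,1],[-1,24,16,0,0,0,1],[-1,24,16,0,0,0,1],[0,0,0,0,0,0,1]]}}

```text
clock: 3.3
eef_pos: [0.4032, 0.0881, 0.0969]
tool_rot: [-0.605, -0.36, 0.63, -0.327]
ft_force: [0.1, 0.0, -0.7]
grip_width: 0.0001
```

```bash
cat >> h.py <<'E'
def tilt():
    o=get_obs(); M=R.from_quat(o["tool_rot"]).as_matrix(); v=M.T@np.array([0,0,-1.])
    ax=np.cross([1,0,0],v); print("pos",(o["eef_pos"]*1000).round(1),"untilt rotvec (tool)",ax.round(4),"zyaw",np.degrees(np.arctan2(M[1,2],M[0,2])).round(1),"q",np.degrees(o["joint_pos"]).round(0),"F",o["ft_force"].round(1),"t",o["clock"])
E
python3 - <<'E'
from h import *
tilt()
plan((503,84),142,'+y',-32)
E
```

```text
pos [403.2  88.1  96.9] untilt rotvec (tool) [-0.      0.0073  0.0588] zyaw -121.8 q [ 11.  13. -23.  57.   2. 133.] F [ 0.1  0.  -0.7] t 3.3
+y -32 start [427.  38.] zyaw -122 -> -128 turn rx 0.108 shift after turn y 49.2 z 24.8 height 96.9 j6 deg 133.0
+y -32 start [427.  38.] zyaw -122 -> 52 turn rx -3.034 shift after turn y -49.2 z -24.8 height 96.9 j6 deg 133.0
```

>>> {"name": "play_rows", "arguments": {"plan": [[0,0,0,0,0.0073,0.0588,1],[0,12,6,0.054,0,0,1],[0,12,6,0.054,0,0,1],[5,12,6,0,0,0,1],[10,13,7,0,0,0,1],[24,0,0,0,0,0,1],[24,0,0,0,0,0,1],[23,0,0,0,0,0,1],[0,0,0,0,0,0,1]]}}

```text
clock: 4.05
eef_pos: [0.4226, 0.043, 0.0072]
tool_rot: [-0.632, -0.314, 0.638, -0.31]
ft_force: [-0.9, 0.3, -0.2]
grip_width: -0.0002
```

```bash
python3 - <<'E'
from h import *
tilt()
plan((503,84),142,'+y',-32)
E
```

```text
pos [422.6  43.    7.2] untilt rotvec (tool) [-0.      0.0051  0.0083] zyaw -127.7 q [  6.  20. -30.  41.   0. 133.] F [-0.9  0.3 -0.2] t 4.05
+y -32 start [427.  38.] zyaw -128 -> -128 turn rx 0.005 shift after turn y 6.1 z 1.2 height 7.2 j6 deg 133.0
+y -32 start [427.  38.] zyaw -128 -> 52 turn rx -3.136 shift after turn y -6.1 z -1.2 height 7.2 j6 deg 133.0
```

>>> {"name": "play_rows", "arguments": {"plan": [[-3,6,0,0,0.005,0.008,1],[0,0,-5,0,0,0,1],[0,0,-5,0,0,0,1],[0,0,-5,0,0,0,1],[0,-2.6,-3.7,0.04,0,0,1],[0,-2.6,-3.7,0.04,0,0,1],[0,-2.6,-3.7,0.04,0,0,1],[0,-2.6,-3.7,0.04,0,0,1],[0,-2.6,-3.7,0.04,0,0,1],[0,-2.6,-3.7,0.04,0,0,1],[0,-2.6,-3.7,0.04,0,0,1],[0,-2.6,-3.7,0.04,0,0,1],[0,-2.6,-3.7,0.04,0,0,1],[0,-2.6,-3.7,0.04,0,0,1],[0,-2.6,-3.7,0.04,0,0,1],[0,-2.6,-3.7,0.04,0,0,1],[0,-2.6,-3.7,0.04,0,0,1],[0,0,0,0,0,0,1]]}}

```text
clock: 5.55
eef_pos: [0.4544, 0.1072, 0.0142]
tool_rot: [0.695, 0.137, -0.692, 0.138]
ft_force: [-5.8, -3.5, 4.9]
grip_width: -0.0004
```

```bash
python3 - <<'E'
from h import *
tilt()
c=camera("top"); cv2.imwrite("pics/t3.png",c["frame"][...,::-1][60:360,100:520])
print(block(c,(.51,.1)))
E
```

```text
pos [454.4 107.2  14.2] untilt rotvec (tool) [ 0.     -0.003  -0.0016] zyaw -157.5 q [ 13.  23. -24.  44.  -0. 171.] F [-5.8 -3.5  4.9] t 5.55
(array([536.43829346,  73.58468628]), 109.32975006103516, (27.22395896911621, 110.10741424560547), np.int64(664), (np.int64(0), np.int64(0)))
```

View pics/t3.png

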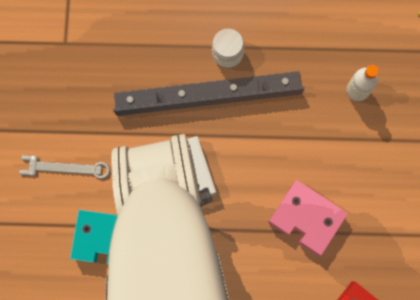

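>>> {"name": "play_rows", "arguments": {"plan": [[0,0,8,0,0,0,1],[-10,0,8,0,0,0,1],[-25,0,0,-0.12,0,0,1],[-25,0,0,-0.12,0,0,1],[-10,0,0,-0.12,0,0,1],[0,0,0,-0.12,0,0,1],[0,0,0,-0.12,0,0,1],[0,0,0,-0.12,0,0,1],[0,0,0,-0.12,0,0,1],[0,0,0,-0.12,0,0,1],[0,0,0,-0.12,0,0,1],[0,0,0,-0.12,0,0,1],[0,0,0,-0.12,0,0,1],[0,0,0,-0.12,0,0,1],[0,0,0,-0.12,0,0,1],[0,0,0,-0.12,0,0,1],[0,0,0,-0.12,0,0,1],[0,0,0,-0.12,0,0,1],[0,0,0,-0.12,0,0,1],[0,0,0,-0.12,0,0,1]]}}

```text
clock: 7.27
eef_pos: [0.4418, 0.1013, 0.0845]
tool_rot: [0.204, 0.674, -0.202, 0.68]
ft_force: [0.0, -0.1, 0.5]
grip_width: 0.0
```

>>> {"name": "play_rows", "arguments": {"plan": [[0,0,0,-0.12,0,0,1],[0,0,0,-0.12,0,0,1],[0,0,0,-0.12,0,0,1],[0,0,0,-0.12,0,0,1],[0,0,0,-0.12,0,0,1],[0,0,0,-0.12,0,0,1],[0,0,0,-0.12,0,0,1],[0,0,0,-0.09,0,0,1],[0,0,0,0,0,0,1]]}}

```text
clock: 8.02
eef_pos: [0.4418, 0.1013, 0.0845]
tool_rot: [-0.121, 0.693, 0.121, 0.7]
ft_force: [-0.5, 0.1, 0.3]
grip_width: -0.0
```

```bash
python3 - <<'E'
from h import *
tilt()
c=camera("top"); print(block(c,(.526,.103)))
s=camera("side"); print([pinpoint("block",s)[:4],pinpoint("notched_face",s)[:4]])
print([pinpoint("block",c)[:4]])
plan((526,103),110,'-y',-32)
E
```

```text
pos [441.8 101.3  84.5] untilt rotvec (tool) [-0.      0.0093  0.0019] zyaw 19.7 q [ 13.  15. -21.  53.  -0.  -7.] F [-0.5  0.1  0.3] t 8.0167
(array([536.95782471,  72.37088013]), 109.53313064575195, (24.192106246948242, 110.68246459960938), np.int64(589), (np.int64(0), np.int64(0)))
[[{'centre': [0.268, -0.2262, -0.0026], 'confidence': 0.97}, {'centre': [0.3962, 0.2417, 0.0042], 'confidence': 0.91}, {'centre': [0.5238, 0.1068, 0.0021], 'confidence': 0.66}, {'centre': [0.448, -0.1233, 0.0022], 'confidence': 0.63}], [{'centre': [0.4134, -0.0994, 0.0221], 'confidence': 0.85}, {'centre': [0.3554, 0.2462, 0.0166], 'confidence': 0.83}, {'centre': [0.232, -0.201, 0.0172], 'confidence': 0.78}, {'centre': [0.5095, 0.1482, 0.0173], 'confidence': 0.72}]]
[[{'centre': [0.5268, 0.1005, -0.0014], 'confidence': 0.91}, {'centre': [0.2702, -0.2239, -0.0001], 'confidence': 0.85}, {'centre': [0.4007, 0.2451, 0.0003], 'confidence': 0.59}]]
-y -32 start [615. 101.] zyaw 19 -> 20 turn rx -0.009 shift after turn y -59.1 z 163.3 height 83.8 j6 deg -7.0
-y -32 start [615. 101.] zyaw 19 -> -160 turn rx 3.133 shift after turn y 59.1 z -163.3 height 83.8 j6 deg -7.0
```

>>> {"name": "play_rows", "arguments": {"plan": [[0,-8,23,0,0.009,0.002,1],[0,-8,23,0,0,0,1],[0,-8,23,0,0,0,1],[0,-8,23,0,0,0,1],[0,-9,23,0,0,0,1],[0,-9,24,0,0,0,1],[0,-9,24,0,0,0,1],[20,0,0,0,0,0,1],[25,0,0,0,0,0,1],[25,0,0,0,0,0,1],[0,0,0,0,0,0,1]]}}

```text
clock: 9.18
eef_pos: [0.61, 0.099, 0.0077]
tool_rot: [-0.12, 0.701, 0.12, 0.692]
ft_force: [-2.1, 0.2, -1.2]
grip_width: -0.0001
```

```bash
python3 - <<'E'
from h import *
tilt()
plan((526,103),109.5,'-y',-32)
E
```

```text
pos [610.   99.    7.7] untilt rotvec (tool) [ 0.     -0.0123 -0.0021] zyaw 19.5 q [  9.  37.   2.  55.  -0. -10.] F [-2.1  0.2 -1.2] t 9.1833
-y -32 start [615. 101.] zyaw 20 -> 19.5 turn rx 0.0 shift after turn y -0.2 z 5.1 height 7.7 j6 deg -10.0
-y -32 start [615. 101.] zyaw 20 -> -160.5 turn rx -3.142 shift after turn y 0.2 z -5.1 height 7.7 j6 deg -10.0
```

>>> {"name": "play_rows", "arguments": {"plan": [[-4,0,-4,0,-0.006,0,1],[0,0,-4,0,0,0,1],[0,0,-4,0,0,0,1],[0,-2.6,-3.5,0.04,0,0,1],[0,-2.6,-3.5,0.04,0,0,1],[0,-2.6,-3.5,0.04,0,0,1],[0,-2.6,-3.5,0.04,0,0,1],[0,-2.6,-3.5,0.04,0,0,1],[0,-2.6,-3.5,0.04,0,0,1],[0,-2.6,-3.5,0.04,0,0,1],[0,-2.6,-3.5,0.04,0,0,1],[0,-2.6,-3.5,0.04,0,0,1],[0,-2.6,-3.5,0.04,0,0,1],[0,-2.6,-3.5,0.04,0,0,1],[0,-2.6,-3.5,0.04,0,0,1],[0,-2.6,-3.5,0.04,0,0,1],[0,-2.6,-3.5,0.04,0,0,1],[0,-2.6,-3.5,0.04,0,0,1],[0,0,0,0,0,0,1]]}}

```text
clock: 10.77
eef_pos: [0.5555, 0.0536, 0.0198]
tool_rot: [0.093, 0.698, -0.091, 0.704]
ft_force: [2.5, -1.2, 0.1]
grip_width: 0.0001
```

>>> {"name": "play_rows", "arguments": {"plan": [[0,0,10,0,0,0,1],[-20,0,4,0,0,0,1],[-30,0,0,0,0,0,1],[-30,0,0,0,0,0,1],[0,0,0,0,0,0,1]]}}

```text
clock: 11.18
eef_pos: [0.5715, 0.0511, 0.1049]
tool_rot: [0.093, 0.696, -0.089, 0.707]
ft_force: [0.6, 0.1, 0.2]
grip_width: -0.0
```

```bash
python3 - <<'E'
from h import *
tilt()
c=camera("top"); print(block(c,(.50,.1)),[r for r in pinpoint("block",c)+pinpoint("notched_face",c)])
s=camera("side"); print([pinpoint("block",s)[:4],pinpoint("notched_face",s)[:4]])
cv2.imwrite("pics/t4.png",np.hstack([c["frame"][120:400,100:500],s["frame"][100:380,120:520]])[...,::-1])
E
```

```text
pos [571.5  51.1 104.9] untilt rotvec (tool) [ 0.      0.015  -0.0071] zyaw -14.8 q [ 5. 26. -2. 61.  0. 20.] F [0.6 0.1 0.2] t 11.1833Traceback (most recent call last):
  File "<stdin>", line 3, in <module>
  File "h.py", line 15, in block
    n,l,st,ce=cv2.connectedComponentsWithStats(m.astype(np.uint8)); k=1+np.argmax(st[1:,4]); m=l==k
                                                                        ~~~~~~~~~^^^^^^^^^^
    return _wrapfunc(a, 'argmax', axis=axis, out=out, **kwds)
    return bound(*args, **kwds)
ValueError: attempt to get argmax of an empty sequence
```

```bash
python3 - <<'E'
from h import *
c=camera("top"); s=camera("side")
print(pinpoint("block",c),pinpoint("notched_face",c));print([pinpoint("block",s)[:4],pinpoint("notched_face",s)[:4]])
print(np.linalg.inv(s["camera_from_world"])[:3,3],np.linalg.inv(c["camera_from_world"])[:3,3])
cv2.imwrite("pics/t4.png",np.hstack([c["frame"][120:400,100:500],s["frame"][100:380,120:520]])[...,::-1])
try: print(block(s,(.5,.1)))
except Exception as e: print(e)
E
```

```text
[{'centre': [0.4028, 0.2452, -0.002], 'confidence': 0.95}, {'centre': [0.2689, -0.226, 0.0019], 'confidence': 0.83}, {'centre': [0.4486, -0.1267, 0.0006], 'confidence': 0.73}] [{'centre': [0.4082, -0.0987, 0.0195], 'confidence': 0.97}, {'centre': [0.2317, -0.1974, 0.017], 'confidence': 0.92}, {'centre': [0.3562, 0.2446, 0.0181], 'confidence': 0.59}]
[[{'centre': [0.4962, 0.1048, -0.0001], 'confidence': 0.79}, {'centre': [0.3968, 0.2416, 0.006], 'confidence': 0.74}, {'centre': [0.4471, -0.1231, 0.0016], 'confidence': 0.65}], [{'centre': [0.4111, -0.1032, 0.0241], 'confidence': 0.84}, {'centre': [0.2331, -0.1985, 0.0185], 'confidence': 0.82}, {'centre': [0.3605, 0.2466, 0.0183], 'confidence': 0.81}, {'centre': [0.506, 0.1469, 0.0161], 'confidence': 0.69}]]
[ 0.02907678 -0.48360626  0.47141854] [0.34288663 0.02618293 1.13649354]
(array([495.38494873, 102.08891296]), 78.9854965209961, (93.79863739013672, 111.17182922363281), np.int64(1532), (np.int64(0), np.int64(61)))
```

View pics/t4.png

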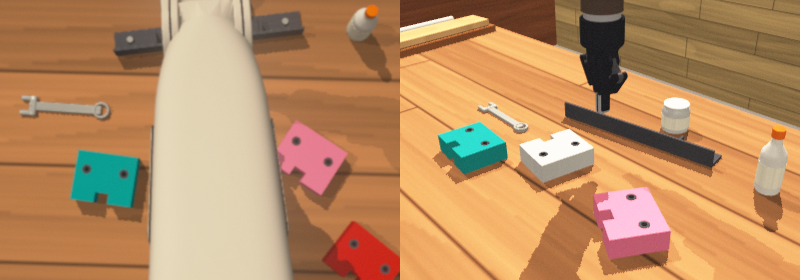

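```bash
python3 - <<'E'
from h import *
tilt()
plan((495.5,102.5),77,'+y',-32)
E
```

```text
pos [565.9  50.5  96. ] untilt rotvec (tool) [ 0.      0.0005 -0.0016] zyaw -14.8 q [ 5. 27. -2. 61.  0. 20.] F [ 0.6 -0.7 -0.1] t 11.5333
+y -32 start [422. 152.] zyaw -15 -> 167 turn rx 3.11 shift after turn y -66.8 z 163.2 height 96.0 j6 deg 20.0
+y -32 start [422. 152.] zyaw -15 -> -13 turn rx -0.031 shift after turn y 66.8 z -163.2 height 96.0 j6 deg 20.0
```

>>> {"name": "play_rows", "arguments": {"plan": [[0,9,-23,-0.03,0,0,1],[0,9,-23,0,0,0,1],[0,9,-23,0,0,0,1],[0,10,-23,0,0,0,1],[0,10,-23,0,0,0,1],[0,10,-24,0,0,0,1],[0,10,-24,0,0,0,1],[25,0,0,0,0,0,1],[28,0,0,0,0,0,1],[28,0,0,0,0,0,1],[0,0,0,0,0,0,1],[0,0,0,0,0,0,1]]}}

```text
clock: 12.53
eef_pos: [0.4219, 0.1527, 0.0143]
tool_rot: [0.08, 0.703, -0.081, 0.702]
ft_force: [0.4, -0.2, 0.7]
grip_width: -0.0003
```

```bash
python3 - <<'E'
from h import *
s=camera("side"); tilt()
try: print(block(s,(.495,.1)))
except Exception as e: print(e)
plan((495.5,102.5),77,'+y',-32)
E
```

```text
pos [423.7 153.2  15.7] untilt rotvec (tool) [ 0.      0.0014 -0.0012] zyaw -13.1 q [ 20.  21. -26.  43.   0.  33.] F [ 0.8 -1.2  0.4] t 12.5833
(array([495.76947021, 101.19360352]), 79.7713851928711, (93.23839569091797, 112.69054412841797), np.int64(1537), (np.int64(0), np.int64(64)))
+y -32 start [422. 152.] zyaw -13 -> 167 turn rx 3.14 shift after turn y 1.3 z 1.6 height 15.7 j6 deg 33.0
+y -32 start [422. 152.] zyaw -13 -> -13 turn rx -0.002 shift after turn y -1.3 z -1.6 height 15.7 j6 deg 33.0
```

>>> {"name": "play_rows", "arguments": {"plan": [[4,0,5,0,0,0,1],[0,0,5,0,0,0,1],[0,0,5,0,0,0,1],[0,2.6,3.5,0.04,0,0,1],[0,2.6,3.5,0.04,0,0,1],[0,2.6,3.5,0.04,0,0,1],[0,2.6,3.5,0.04,0,0,1],[0,2.6,3.5,0.04,0,0,1],[0,2.6,3.5,0.04,0,0,1],[0,2.6,3.5,0.04,0,0,1],[0,2.6,3.5,0.04,0,0,1],[0,2.6,3.5,0.04,0,0,1],[0,2.6,3.5,0.04,0,0,1],[0,2.6,3.5,0.04,0,0,1],[0,2.6,3.5,0.04,0,0,1],[0,2.6,3.5,0.04,0,0,1],[0,2.6,3.5,0.04,0,0,1],[0,2.6,3.5,0.04,0,0,1],[0,0,0,0,0,0,1]]}}

```text
clock: 14.17
eef_pos: [0.5041, 0.1588, 0.0128]
tool_rot: [0.287, 0.646, -0.283, 0.648]
ft_force: [-0.2, 1.9, -0.5]
grip_width: -0.0
```

>>> {"name": "play_rows", "arguments": {"plan": [[0,0,-10,0,0,0,1],[-20,0,-4,0,0,0,1],[-30,0,0,0,0,0,1],[-25,0,0,0,0,0,1],[0,0,0,0,0,0,1],[0,0,0,0,0,0,1]]}}

```text
clock: 14.67
eef_pos: [0.4943, 0.1694, 0.0893]
tool_rot: [0.287, 0.645, -0.282, 0.65]
ft_force: [-0.3, 0.2, 0.6]
grip_width: 0.0002
```

```bash
python3 - <<'E'
from h import *
s=camera("side"); tilt()
for c in (s,camera("top")):
  try: print(block(c,(.52,.1)))
  except Exception as e: print(e)
print(pinpoint("block",s),pinpoint("notched_face",s))
E
```

```text
pos [493.1 168.9  87.8] untilt rotvec (tool) [ 0.      0.0022 -0.0052] zyaw -47.4 q [ 19.  22. -11.  57.   0.  66.] F [ 0.4 -0.4 -0.2] t 14.7167
(array([519.53649902,  85.51937866]), 42.08511734008789, (95.87420654296875, 110.1077880859375), np.int64(1472), (np.int64(0), np.int64(68)))
(array([520.7288208 ,  85.16195679]), 42.302001953125, (91.06201171875, 110.02071380615234), np.int64(2682), (np.int64(0), np.int64(82)))
[{'centre': [0.3957, 0.2419, 0.0008], 'confidence': 0.96}, {'centre': [0.5183, 0.086, -0.0009], 'confidence': 0.9}, {'centre': [0.4494, -0.1233, 0.0017], 'confidence': 0.87}, {'centre': [0.2667, -0.2238, 0.0016], 'confidence': 0.56}] [{'centre': [0.2311, -0.1999, 0.0149], 'confidence': 0.83}, {'centre': [0.3567, 0.2486, 0.018], 'confidence': 0.73}, {'centre': [0.4115, -0.1021, 0.021], 'confidence': 0.64}, {'centre': [0.5526, 0.1167, 0.015], 'confidence': 0.61}]
```

>>> {"name": "play_rows", "arguments": {"plan": [[0,0,0,-0.12,0,0,1],[0,0,0,-0.12,0,0,1],[0,0,0,-0.12,0,0,1],[0,0,0,-0.12,0,0,1],[0,0,0,-0.12,0,0,1],[0,0,0,-0.12,0,0,1],[0,0,0,-0.12,0,0,1],[0,0,0,-0.12,0,0,1],[0,0,0,-0.12,0,0,1],[0,0,0,-0.12,0,0,1],[0,0,0,-0.12,0,0,1],[0,0,0,-0.12,0,0,1],[0,0,0,-0.12,0,0,1],[0,0,0,0,0,0,1]]}}

```text
clock: 16.03
eef_pos: [0.492, 0.1683, 0.0858]
tool_rot: [-0.253, 0.66, 0.254, 0.661]
ft_force: [0.1, 0.7, -0.5]
grip_width: -0.0001
```

```bash
python3 - <<'E'
from h import *
tilt()
plan((520.7,85.2),42.3,'-x',-36)
E
```

```text
pos [492.  168.3  85.8] untilt rotvec (tool) [-0.      0.0011  0.0003] zyaw 42.0 q [ 19.  22. -11.  57.   0. -23.] F [ 0.1  0.7 -0.5] t 16.0333
-x -36 start [442.  63.] zyaw 42 -> -137.7 turn rx 3.137 shift after turn y 44.8 z 107.7 height 85.8 j6 deg -23.0
-x -36 start [442.  63.] zyaw 42 -> 42.3 turn rx -0.005 shift after turn y -44.8 z -107.7 height 85.8 j6 deg -23.0
```

>>> {"name": "play_rows", "arguments": {"plan": [[0,-9,-22,0,0,0,1],[0,-9,-22,0,0,0,1],[0,-9,-22,0,0,0,1],[0,-9,-21,0,0,0,1],[0,-9,-21,0,0,0,1],[24,0,0,0,0,0,1],[25,0,0,0,0,0,1],[25,0,0,0,0,0,1],[0,0,0,0,0,0,1],[0,0,0,0,0,0,1]]}}

```text
clock: 16.87
eef_pos: [0.4408, 0.0628, 0.0115]
tool_rot: [-0.252, 0.661, 0.253, 0.66]
ft_force: [1.0, 0.2, -0.8]
grip_width: 0.0004
```

```bash
python3 - <<'E'
from h import *
tilt()
plan((520.7,85.2),42.3,'-x',-36)
E
```

```text
pos [440.8  62.8  11.5] untilt rotvec (tool) [ 0.     -0.0005 -0.0016] zyaw 41.8 q [  8.  21. -27.  42.   0. -34.] F [ 1.   0.2 -0.8] t 16.8667
-x -36 start [442.  63.] zyaw 42 -> -137.7 turn rx 3.133 shift after turn y 1.2 z -1.2 height 11.5 j6 deg -34.0
-x -36 start [442.  63.] zyaw 42 -> 42.3 turn rx -0.009 shift after turn y -1.2 z 1.2 height 11.5 j6 deg -34.0
```

>>> {"name": "play_rows", "arguments": {"plan": [[0,0,6,0,0,0,1],[0,0,6,0,0,0,1],[0,0,6,0,0,0,1],[0,2.2,3.4,0.04,0,0,1],[0,2.2,3.4,0.04,0,0,1],[0,2.2,3.4,0.04,0,0,1],[0,2.2,3.4,0.04,0,0,1],[0,2.2,3.4,0.04,0,0,1],[0,2.2,3.4,0.04,0,0,1],[0,2.2,3.4,0.04,0,0,1],[0,2.2,3.4,0.04,0,0,1],[0,2.2,3.4,0.04,0,0,1],[0,2.2,3.4,0.04,0,0,1],[0,2.2,3.4,0.04,0,0,1],[0,2.2,3.4,0.04,0,0,1],[0,2.2,3.4,0.04,0,0,1],[0,2.2,3.4,0.04,0,0,1],[0,0,0,0,0,0,1]]}}

```text
clock: 18.37
eef_pos: [0.4835, 0.1244, 0.0136]
tool_rot: [-0.06, 0.704, 0.061, 0.705]
ft_force: [-5.4, 0.8, 2.7]
grip_width: 0.0001
```

>>> {"name": "play_rows", "arguments": {"plan": [[0,0,-10,0,0,0,0.3],[0,0,-15,0,0,0,0.3],[0,0,-5,0,0,0,0.3],[0,0,0,0,0,0,0.3]]}}

```text
clock: 18.7
eef_pos: [0.4544, 0.1187, 0.0134]
tool_rot: [-0.06, 0.703, 0.061, 0.706]
ft_force: [0.0, 0.5, -0.0]
grip_width: 0.0301
```

```bash
python3 - <<'E'
from h import *
s=camera("side"); t=camera("top"); tilt(); print(get_obs()["grip_width"])
for c in (s,t):
  try: print(block(c,(.55,.1)))
  except Exception as e: print(e)
print(pinpoint("block",s),pinpoint("notched_face",s))
cv2.imwrite("pics/t5.png",np.hstack([t["frame"][120:400,100:500],s["frame"][100:380,120:520]])[...,::-1])
E
```

```text
pos [456.2 119.   13.6] untilt rotvec (tool) [ 0.      0.0064 -0.0011] zyaw 9.8 q [ 15.  23. -23.  43.   0.   5.] F [ 0.7  0.1 -0.4] t 18.8
0.029651003550736223
(array([542.1126709 ,  97.21551514]), 9.0479736328125, (92.99598693847656, 110.32551574707031), np.int64(1232), (np.int64(0), np.int64(56)))
(array([547.18304443,  72.83492279]), 99.79084587097168, (60.99819564819336, 90.9654769897461), np.int64(1389), (np.int64(0), np.int64(0)))
[{'centre': [0.4501, -0.1253, -0.0022], 'confidence': 0.84}, {'centre': [0.542, 0.0988, -0.0046], 'confidence': 0.74}, {'centre': [0.2672, -0.2273, -0.0008], 'confidence': 0.71}, {'centre': [0.3982, 0.2419, 0.0032], 'confidence': 0.66}] [{'centre': [0.4115, -0.1047, 0.0191], 'confidence': 0.96}, {'centre': [0.2317, -0.1982, 0.0155], 'confidence': 0.96}, {'centre': [0.3572, 0.2454, 0.0173], 'confidence': 0.77}, {'centre': [0.5864, 0.1069, 0.0147], 'confidence': 0.74}]
```

View pics/t5.png

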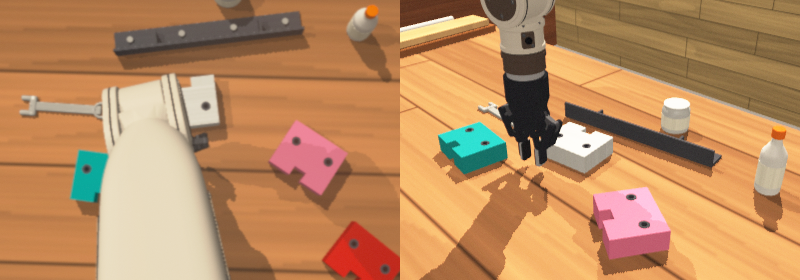

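>>> {"name": "play_rows", "arguments": {"plan": [[2,-12,0,0.025,0,0,-0.4],[2,-12,0,0,0,0,-0.4],[1,-11,0,0,0,0,-0.4],[0,0,5,0,0,0,-0.4],[0,0,5,0,0,0,-0.4],[0,0,0,0,0,0,-0.4]]}}

```text
clock: 19.4
eef_pos: [0.4722, 0.0858, 0.0083]
tool_rot: [-0.051, 0.703, 0.052, 0.707]
ft_force: [1.1, 0.3, 0.4]
grip_width: 0.0596
```

```bash
python3 - <<'E'
from h import *
s=camera("side"); tilt(); print(get_obs()["grip_width"])
print(block(s,(.543,.097)))
plan((543,97.5),9.5,'-x',0,gap=11)
E
```

```text
pos [471.4  85.9   8.2] untilt rotvec (tool) [ 0.      0.0053 -0.0013] zyaw 8.4 q [ 10.  24. -22.  43.   0.   2.] F [ 0.3  0.3 -0.3] t 19.45
0.05991437101126174
(array([545.92614746,  71.16246033]), 99.67281341552734, (57.88673400878906, 92.9266357421875), np.int64(541), (np.int64(0), np.int64(0)))
-x 0 start [488.  88.] zyaw 8 -> -170.5 turn rx 3.122 shift after turn y 0.3 z -16.5 height 8.2 j6 deg 2.0
-x 0 start [488.  88.] zyaw 8 -> 9.5 turn rx -0.019 shift after turn y -0.3 z 16.5 height 8.2 j6 deg 2.0
```

>>> {"name": "play_rows", "arguments": {"plan": [[0,0,5,0,0,0,-0.4],[0,0,5,0,0,0,-0.4],[0,0,5,0,0,0,-0.4],[0,0,5,0,0,0,-0.4],[0,0,5,0,0,0,-0.4],[0,0,5,0,0,0,-0.4],[0,0,5,0,0,0,-0.4],[0,0,5,0,0,0,-0.4],[0,0,5,0,0,0,-0.4],[0,0,5,0,0,0,-0.4],[0,0,5,0,0,0,-0.4],[0,0,5,0,0,0,-0.4],[0,0,5,0,0,0,-0.4],[0,0,5,0,0,0,-0.4],[0,0,0,0,0,0,-0.4]]}}

```text
clock: 20.7
eef_pos: [0.5377, 0.0954, 0.0073]
tool_rot: [-0.051, 0.705, 0.052, 0.705]
ft_force: [-5.6, -0.8, 2.0]
grip_width: 0.0593
```

```bash
python3 - <<'E'
from h import *
s=camera("side"); t=camera("top"); tilt()
for c in (s,t):
  try: print(block(c,(.60,.1)))
  except Exception as e: print(e)
print([r for r in pinpoint("block",s)+pinpoint("notched_face",s)])
E
```

```text
pos [537.7  95.4   7.3] untilt rotvec (tool) [ 0.      0.0001 -0.001 ] zyaw 8.4 q [ 10.  30. -11.  48.   0.   2.] F [-3.9  0.2 -0.7] t 20.8
(array([596.16418457,  71.93292236]), 98.98280334472656, (44.94144821166992, 92.26026916503906), np.int64(384), (np.int64(0), np.int64(0)))
(array([613.07781982,  53.64169693]), 98.20122146606445, (3.4337210655212402, 64.05219268798828), np.int64(54), (np.int64(0), np.int64(0)))
[{'centre': [0.5929, 0.1071, -0.0011], 'confidence': 0.87}, {'centre': [0.399, 0.2406, 0.0047], 'confidence': 0.86}, {'centre': [0.2658, -0.2242, -0.001], 'confidence': 0.76}, {'centre': [0.2366, -0.2015, 0.0177], 'confidence': 0.9}, {'centre': [0.4123, -0.1009, 0.0189], 'confidence': 0.78}, {'centre': [0.6367, 0.1148, 0.0146], 'confidence': 0.77}, {'centre': [0.3572, 0.247, 0.017], 'confidence': 0.6}]
```

>>> {"name": "play_rows", "arguments": {"plan": [[0,0,3,0,0,0,-0.4],[0,0,3,0,0,0,-0.4],[0,0,3,0,0,0,-0.4],[0,0,3,0,0,0,-0.4],[0,0,1.5,0,0,0,-0.4],[0,0,1.5,0,0,0,-0.4],[0,0,0,0,0,0,-0.4]]}}

```text
clock: 21.48
eef_pos: [0.5547, 0.0978, 0.0083]
tool_rot: [-0.051, 0.704, 0.052, 0.707]
ft_force: [-3.0, -1.3, -1.7]
grip_width: 0.0599
```

>>> {"name": "play_rows", "arguments": {"plan": [[0,0,1,0,0,0,-0.4],[0,0,1,0,0,0,-0.4],[0,0,0,0,0,0,-0.4]]}}

```text
clock: 21.73
eef_pos: [0.5546, 0.0978, 0.0083]
tool_rot: [-0.051, 0.705, 0.052, 0.705]
ft_force: [-6.9, -1.6, 2.0]
grip_width: 0.0597
```

>>> {"name": "play_rows", "arguments": {"plan": [[0,0,1,0,0,0,-0.4],[0,0,1,0,0,0,-0.4],[0,0,0,0,0,0,-0.4],[0,0,0,0,0,0,-0.4]]}}

```text
clock: 22.07
eef_pos: [0.5546, 0.0978, 0.0083]
tool_rot: [-0.051, 0.706, 0.052, 0.704]
ft_force: [-11.4, -2.1, 5.1]
grip_width: 0.0601
```

```bash
python3 - <<'E'
from h import *
s=camera("side"); t=camera("top"); tilt()
cv2.imwrite("pics/t6.png",np.hstack([cv2.resize(t["frame"][120:220,200:400],None,fx=2,fy=2),cv2.resize(s["frame"][180:280,240:440],None,fx=2,fy=2)])[...,::-1])
E
```

```text
pos [554.6  97.8   8.3] untilt rotvec (tool) [ 0.     -0.0026 -0.0011] zyaw 8.4 q [10. 32. -8. 50.  0.  2.] F [-12.3  -1.8   5.5] t 22.1667
```

View pics/t6.png

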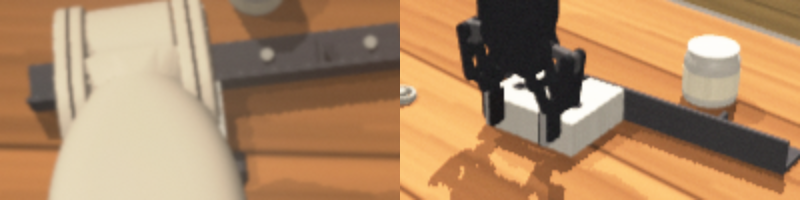

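>>> {"name": "play_rows", "arguments": {"plan": [[0,0,1,0,0,0,-0.4],[0,0,1,0,0,0,-0.4],[0,0,0,0,0,0,-0.4],[0,0,-5,0,0,0,-0.4],[0,0,-10,0,0,0,-0.4],[0,0,-20,0,0,0,-0.4],[0,0,-25,0,0,0,-0.4],[-20,0,-25,0,0,0,-0.4],[-30,0,-30,0,0,0,-0.4],[-30,0,-30,0,0,0,-0.4],[-20,0,-30,0,0,0,-0.4],[0,-20,-30,0,0,0,-0.4],[0,-30,-20,0,0,0,-0.4],[0,-30,0,0,0,0,-0.4],[0,-30,0,0,0,0,-0.4],[0,-30,0,0,0,0,-0.4],[0,0,0,0,0,0,-0.4]]}}

```text
clock: 23.58
eef_pos: [0.3627, -0.0774, 0.1083]
tool_rot: [-0.051, 0.701, 0.048, 0.71]
ft_force: [1.2, -0.4, 0.6]
grip_width: 0.0597
```

```bash
python3 - <<'E'
from h import *
s=camera("side"); t=camera("top"); tilt()
for c in (s,t):
  b=block(c,(.609,.105)); print(b)
  k,a=[669.63,-.14675],8.35
  f=b[0]+45*np.array([np.cos(np.radians(b[1])),np.sin(np.radians(b[1]))])
  print("gap mm",(k[0]+k[1]*f[1]-f[0])*np.cos(np.radians(a)),"askew deg",b[1]-a,"y'",(f[1]-60.4)*np.cos(np.radians(a))-(f[0]-660.8)*np.sin(np.radians(a)))
for n in ["glue","tin","wrench"]: print(n,pinpoint(n,t)[:1])
cv2.imwrite("pics/t7.png",cv2.resize(t["frame"][80:290,190:490],None,fx=2.6,fy=2.6)[...,::-1])
E
```

```text
pos [360.8 -74.  107.4] untilt rotvec (tool) [-0.      0.0088  0.0005] zyaw 8.2 q [-12.   5. -31.  54.   0. -20.] F [-0.3 -0.1 -0.7] t 23.6833
(array([625.83184814,  62.92146301]), 135.73687362670898, (52.94337844848633, 98.32967376708984), np.int64(363), (np.int64(0), np.int64(0)))
gap mm 61.5225416080262 askew deg 127.38687362670899 y' 43.32771624700325
(array([609.73181152, 106.86277771]), 8.270371437072754, (93.51556396484375, 110.05696105957031), np.int64(2650), (np.int64(0), np.int64(86)))
gap mm -1.2524321745780023 askew deg -0.07962856292724574 y' 53.323811517664886
glue [{'centre': [0.6999, -0.224, 0.0007], 'confidence': 0.81}]
tin [{'centre': [0.7674, 0.0273, 0.0011], 'confidence': 0.66}]
wrench [{'centre': [0.5327, 0.3329, 0.0015], 'confidence': 0.65}]
```

View pics/t7.png

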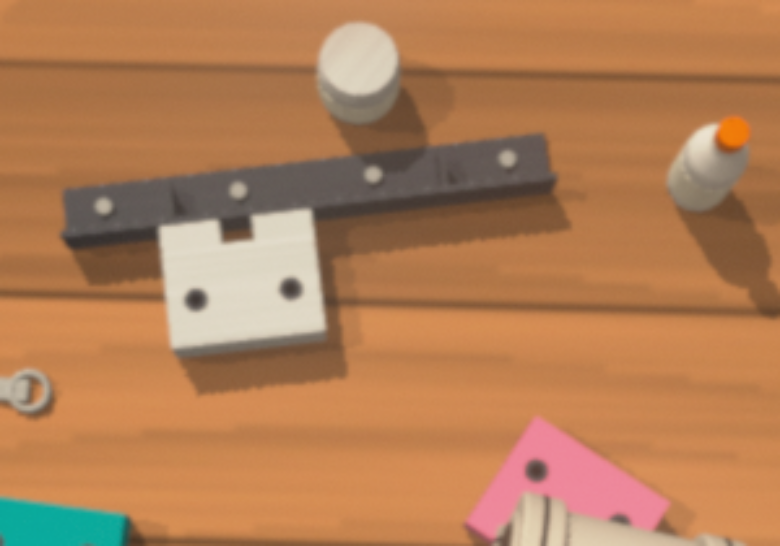

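The block lies flush on the fence with its notch facing it, and the bystanders are in place. The arm is clear, about 107 mm above the bench.

```bash
python3 -c "
from h import *
print(job_done())"
```

```text
the job is handed in; nothing more can be done
None
```

The block is home: its notched face lies flat against the fence, and I handed the job in at about 23.7 s of the 72 s allowed. The hand-in gave no verdict.

I turned the block about 134° clockwise with four corner pushes using shut fingers. I then pushed it squarely onto the fence with the fingers open to 60 mm. At the end the push force rose to about 12 N with no further movement, so the block was seated.

**Final check, top camera:**

| Check | Measured | Limit |
|---|---|---|
| Angle to the fence | about 0.1° | 0.05 rad (2.9°) |
| Gap to the fence | about -1.3 mm, so in contact within the camera's 2 mm accuracy | ±4 mm |
| Position along the fence | about 53 mm from its middle | ±130 mm |

- **Bystanders:** the glue bottle, tin and wrench are within about 4 mm of where the networks first put them. The tool was clear of everything.
- **Check that failed:** the last side-camera measurement of the block was unusable, giving an impossible size (53 × 98 mm) from a partial view. The final numbers therefore rest on the top view, the picture and the contact force.

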